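Slide the nail sample board into the curing lamp and start it

ROBOT

A 7-joint arm with a two-finger parallel gripper is mounted at the origin on the work surface. World frame = base frame: x ahead of the robot, y to its left, z up, the work surface at z = 0. Lengths are in m, angles in rad, forces in N, time in s.
With the tool pointing down it reaches from about 0.35 to 0.9 m from the base axis. Payload 8.1 kg.
Tool frame: the origin (TCP) lies between the finger pads; the fingertips stand manip.nose_length ahead of it and the grasp point (between the pads) lies 2 mm behind it (manip.nose_length is the distance from the TCP to the fingertips, in m); z points along the fingers, y is the direction in which the jaws open and shut (so a half turn about z gives the same grasp; the last joint's range is limited). The gripper opens to 85 mm and grips with 20 to 120 N. Pads are 22 mm wide; open, the fingers measure 114 mm over their backs; the gripper's body (76 mm by 85 mm) begins 54 mm behind the grasp point. The pads swing forward as they close: fully open they stand 13 mm farther back than shut.
Start: joints at [1.013, 0.434, 0.025, 1.573, -0.012, 1.134, -0.075], TCP at [0.275, -0.561, 0.248] pointing down, gripper open.
Joint ranges: [-2.62, 2.62], [-0.44, 2.09], [-1.27, 1.32], [0.08, 2.57], [-1.32, 4.46], [0.12, 2], [-2.74, 2.74]. Speed limits (rad/s): [2.22, 2.22, 3.01, 3.01, 3.14, 3.14, 3.14].

INTERFACE

Orientations are given as a unit quaternion [x, y, z, w].
In Python, from station import telemetry, camera, workorder, manip gives the robot as it stands.
- The arm moves only by the tool apply_moves, never from a script. Its argument "series" is one flat list of numbers, 7 for each row, row after row: the turn, a rotation vector about the tool's x, y, z in degrees, then the shift along the tool's x, y, z in m, then the opening, from -1 (shut) to 1 (fully open). A call has 1 to 5 rows; each row is the pose to reach, as a shift and turn from the pose measured when the call began, along the tool's axes at that moment; what a row does not reach only later rows make up. A row lasts 1/12 s, in which the tool goes at most 41.7 mm and 7.16 degrees, less where a joint would pass 70% of its speed; a pose out of reach is approached as far as the arm can. A call with a gripper value outside its range is refused whole. The fingers move at their own pace and stop on an object; "newtons" is the grip in N (left out, the last holds). Time passes only in rows, so rows that repeat a pose let the fingers close. It gives the time, the measured TCP pose, the force and the opening at its end, in the units of the state.
- telemetry.read_state(): the state, without advancing time (a new reading comes with each control period).
- camera(name): name is "side" or "top"; returns a dict with "color" (480x640x3 uint8, blue, green, red), "range_z" (480x640 float32, m along the optical axis (not along the pixel's ray), 0 where there is no reading), "intrinsics" (3x3 intrinsics, pixels), "pose" (4x4, takes a point from camera to world coordinates). Camera axes: x right, y down, z forward; pixel columns grow to the right and rows downward; lengths in m; the calibration is good to about 2 mm. A picture is of the moment at which its call begins.
- workorder.sign_off(): hands the job in, once; it reports no verdict.
The state is a dict: "clock": time; "q": joint angles; "qvel": joint speeds; "effort": joint torques, N m; "tcp_pos": TCP position; "orientation": TCP orientation; "force": force on the tool from outside, world axes, zero at the start; "torque": the same for the moment, N m; "finger_gap": opening from 0.0 (shut) to 1.0 (fully open).
Only numpy, scipy, OpenCV 4.12 (cv2) and the standard library are available. Lean on these libraries where they do the work, as an engineer would, in place of code of your own. Each camera call takes 0.05 s, during which the arm holds its last target.

TASK

Without lifting it, push the long sample board along the table, nails end first, into the mouth of the curing lamp until it sits straight and fully home against the stop inside; then press the large round start button on top of the lamp right down and let it come up again. The polish is wet, so do not touch the nails on the board, leave the small button alone, and do not press start before the board is home. Leave the other things on the table where they are.

Things in the scene. Friction and masses are not known exactly. Their poses are not given: they have to be found in the camera images.
- lamp: White curing lamp, fixed: box 180 mm deep, 190 wide, 92 high, no bottom (the table is its floor). Origin: centre of the lower edge of its open mouth. Its x runs level into the mouth, y to the left looking in, z up. Inside 134 mm wide, 55 high, 115 deep, straight walls 28 mm thick. It stands on the robot's left, the mouth facing the robot's right (world -y, give or take 12 degrees).
- stop (a point): Centre of the flat, rigid, upright stop face at the back of the lamp's inside, 115 mm in from the mouth, 11 mm above the table; axes as the lamp's.
- board: The long sample board: loose grey plastic block 170 mm long (x), 100 wide (y), 22 thick, about 0.3 kg, lying flat. Origin: centre of its underside. Its x axis points to the nails end (nose), which goes in first and starts towards the lamp (near world +y, give or take 17 degrees). Fully home, its tail end still stands 55 mm out of the mouth.
- board_nose (a point): Middle of the board's nose end face, 85 mm ahead of its origin, 11 mm above the table.
- board_tail (a point): Middle of the board's plain tail end face, 85 mm behind its origin, 11 mm above the table.
- nails: Three practice nails with wet polish, fixed on top of the long board; not to be touched. Origin at the centre of the board's top face (22 mm up), axes as the board's. They stand 17 mm above the board's top (39 mm above the table) and cover x from -13 to +73 mm, y from -45 to +45 mm; the rear 70 mm of the top is bare.
- start (a joint): Travel of the large start button: 0 up, 0.006 m fully down; sprung, about 5 N at the bottom; springs back when let go.
- start_top (a point): Centre of the top of the large round start button (30 mm diameter, white, pressed downward), on the lamp's roof 60 mm in from the mouth and 25 mm to the left of its middle line (lamp x +60, y +25), 114 mm above the table, standing 10 mm proud of a 46 mm wide grey collar.
- mode (a joint): Travel of the small button: 0 up, 0.004 m fully down. Leave it alone.
- mode_top (a point): Centre of the top of the small round button (14 mm diameter, white) on the lamp's roof at lamp x +115, y -45 mm, about 112 mm above the table.
- short_board: Short grey sample board with a single nail, 90 x 90 x 22 mm (39 mm high with the nail), not part of the job. Origin: centre of its underside.
- bottle_a: White square polish bottle, 34 x 34 mm, 75 mm high with cap. Origin: centre of its underside.
- bottle_b: Red square polish bottle, 34 x 34 mm, 75 mm high with cap. Origin: centre of its underside.
- stand_a: Small practice-nail stand, 40 x 40 mm, 22 mm high. Origin: centre of its underside.
- stand_b: Small practice-nail stand, 40 x 40 mm, 22 mm high. Origin: centre of its underside.
- dish: Small glass bowl, 60 mm across, 35 mm high. Origin: centre of its underside.
- buffer: Grey nail buffer block, 90 x 28 x 26 mm. Origin: centre of its underside.
There are look-alikes about, which are no part of the job. Leave any red look-alike of the board alone.

How it is judged:
By the outcome, as a careful person would: the job done as asked, in the order asked, and still so for the second after the job is handed in, with the robot touching nothing.
It also fails if it takes over 72 s, if anything falls off the work surface, if the arm or the gripper's body presses on something with over 40 N, if the wrist force passes 120 N, or if a joint passes its speed limit or range.

## Working session

There is one attempt and no reset: what is moved stays moved. The work goes in short steps, Python scripts to look and compute and a tool call to move; the robot and the scene stay as the last step left them, time stands still between calls to the robot, and variables do not carry over. Pictures are saved under pics/ and viewed, and the job is handed in when it is done.

Besides the shell and the picture viewer there is one more tool, called in YAML: its name, and indented under it one key for each argument. apply_moves: Moves the arm, as the interface text tells. Its arguments: {"type":"object","properties":{"series":{"type":"array"},"newtons":{"type":"number"}},"required":["series"]}

```bash
mkdir -p pics; ls; python3 - <<'E'
from station import telemetry, camera, workorder, manip
import cv2,numpy as np,pickle
print(telemetry.read_state(), manip.nose_length)
for n in("top","side"):
    c=camera(n); cv2.imwrite(f"pics/{n}0.png",c["color"]); pickle.dump(c,open(f"{n}0.pkl","wb"))
    print(n,c["intrinsics"],c["pose"])
E
```

```text
pics
{'clock': 0.0, 'q': array([ 1.01338468,  0.43519417,  0.02495917,  1.57411073, -0.01156913,
        1.13403124, -0.07510042]), 'qvel': array([ 6.92223430e-04, -6.43202606e-05,  4.05507285e-05,  5.87698625e-04,
       -4.07355041e-04,  1.44554118e-03, -1.43035103e-03]), 'effort': array([-1.43395624e-03, -6.70475578e+01,  1.02487441e+00, -3.16217744e+01,
        1.56458421e-02,  1.25621556e-02, -2.55542693e-05]), 'tcp_pos': array([ 0.27428821, -0.56104401,  0.24753845]), 'orientation': array([ 9.74259267e-01,  2.25429017e-01, -2.60210010e-04, -7.56038775e-04]), 'force': array([-0.34508432, -0.42064726, -0.30027639]), 'torque': array([ 0.03875733, -0.00607659,  0.02318837]), 'finger_gap': 0.9992084447628987} 0.017
top [[481.88583384   0.         319.54053374]
 [  0.         481.88583384 242.63698528]
 [  0.           0.           1.        ]] [[ 0.01332936 -0.98706059  0.15979276  0.39384413]
 [-0.99966072 -0.00957825  0.02422212 -0.07032725]
 [-0.02237816 -0.16006141 -0.98685336  0.96554486]
 [ 0.          0.          0.          1.        ]]
side [[622.88700932   0.         322.31832871]
 [  0.         622.88700932 236.56811482]
 [  0.           0.           1.        ]] [[ 0.99605837 -0.06734364  0.05772826  0.43372488]
 [-0.08868161 -0.76938376  0.63260114 -0.97258179]
 [ 0.00181352 -0.6352271  -0.77232328  1.22131229]
 [ 0.          0.          0.          1.        ]]
```

View pics/top0.png

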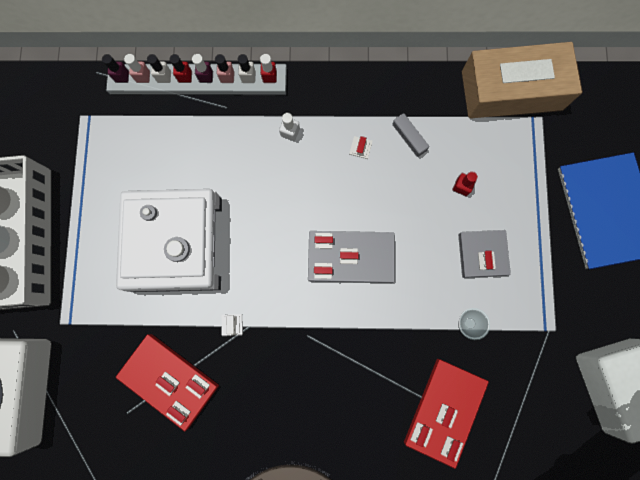

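View pics/side0.png

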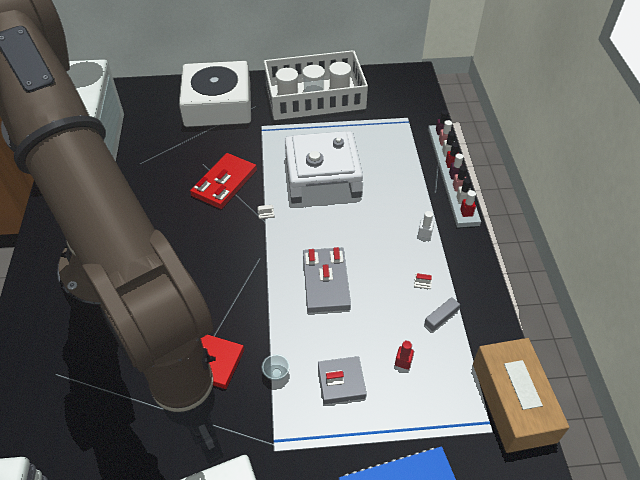

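The top view shows these candidates:
- The long grey board with three nails at (352,257), nose to the left, facing the lamp at (168,240).
- The short grey board at (485,254).
- Red look-alikes at (167,383) and (446,413).

The grey three-nail board at (352,257) fits the description. Next I'll measure it.

```bash
cat > h.py <<'E'
import numpy as np,cv2
def cloud(c):
    z=c["range_z"];K=c["intrinsics"];v,u=np.mgrid[0:480,0:640]
    P=np.stack([(u-K[0,2])/K[0,0]*z,(v-K[1,2])/K[1,1]*z,z],-1)
    W=P@c["pose"][:3,:3].T+c["pose"][:3,3]; W[z==0]=np.nan
    return W
def ray(c,u,v,h):
    K=c["intrinsics"];d=c["pose"][:3,:3]@np.array([(u-K[0,2])/K[0,0],(v-K[1,2])/K[1,1],1]);o=c["pose"][:3,3]
    return o+d*(h-o[2])/d[2]
def rect(W,m):
    p=W[m][:,:2].astype(np.float32); return cv2.minAreaRect(p*1000),len(p)
E
python3 - <<'E'
import pickle,cv2,numpy as np
from h import *
for n in("top","side"):
    c=pickle.load(open(n+"0.pkl","rb"));W=cloud(c);x,y,z=W[...,0],W[...,1],W[...,2]
    r=(x>.3)&(x<.47)&(y>-.3)&(y<.02)
    tab=z[(x>.3)&(x<.6)&(y>-.05)&(y<.1)]
    print(n,"table",np.nanmedian(z[(x>.55)&(x<.65)&(y>-.1)&(y<0)]))
    b=(x>.28)&(x<.5)&(y>-.24)&(y<.05)
    m=b&(z>.015)&(z<.06); print("board",rect(W,m),np.nanmedian(z[m]))
    m=b&(z>.034)&(z<.06); print("nails max z",np.nanmax(z[b]))
    l=(x>.25)&(x<.6)&(y>.1)&(y<.4)
    print("lamp",rect(W,l&(z>.08)&(z<.1)),np.nanmedian(z[l&(z>.08)&(z<.1)]))
    m=l&(z>.108)&(z<.125)
    k,L,s,ce=cv2.connectedComponentsWithStats(m.astype(np.uint8))
    for i in range(1,k):
        if s[i,4]>15: q=W[L==i]; print("btn",ce[i],q.mean(0),s[i,4],np.ptp(q,0))
c=pickle.load(open("top0.pkl","rb"))
im=c["color"]
cv2.imwrite("pics/crop.png",cv2.resize(im[180:310,100:420],None,fx=2.5,fy=2.5,interpolation=cv2.INTER_CUBIC))
E
```

```text
top table 0.0008125650343021595
board (((485.6262512207031, -109.61616516113281), (169.38827514648438, 29.377361297607422), 89.55793762207031), 1298) 0.021941254931607423
nails max z 0.042171438774165626
lamp (((526.2905883789062, 242.76699829101562), (152.69117736816406, 175.85694885253906), 1.8947287797927856), 6382) 0.09124077523484797
btn [145.95652174 210.95652174] [0.58785173 0.26931517 0.11122778] 46 [0.01219206 0.01372099 0.00617587]
btn [174.36150235 247.89671362] [0.51969135 0.21197176 0.113446  ] 213 [0.02863222 0.03017827 0.00883806]
side table 0.0013125933450393035
board (((485.7785339355469, -113.47589874267578), (172.32984924316406, 29.653974533081055), 89.46562194824219), 735) 0.02254839532657149
nails max z 0.04629068404630954
lamp (((524.3541870117188, 235.50909423828125), (151.2916717529297, 178.31680297851562), 0.16701580584049225), 2190) 0.0909524590330566
btn [338.26315789 139.05263158] [0.58845073 0.26626309 0.11109649] 19 [0.01359693 0.01385647 0.00882833]
btn [314.25 155.05] [0.51990598 0.20745272 0.11396373] 80 [0.02873066 0.03687308 0.01430351]
```

View pics/crop.png

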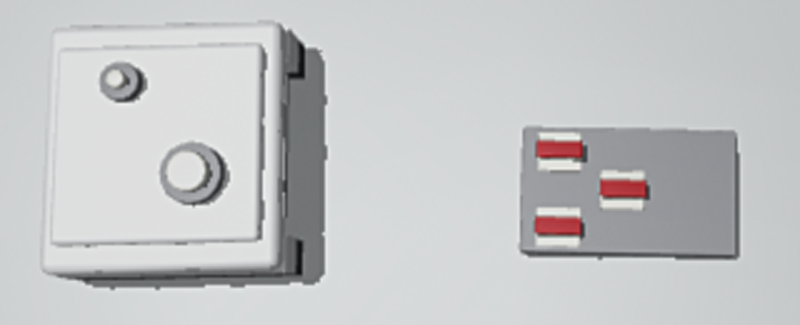

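```bash
python3 - <<'E'
import pickle,cv2,numpy as np
from h import *
for n in("top","side"):
    c=pickle.load(open(n+"0.pkl","rb"));W=cloud(c);x,y,z=W[...,0],W[...,1],W[...,2]
    b=(x>.40)&(x<.62)&(y>-.24)&(y<.05)
    for t in(.012,.016):
        m=b&(z>t)&(z<.027); r=rect(W,m);print("board",r,np.nanmedian(z[m]))
    print(cv2.boxPoints(r[0]).round(1).tolist())
    l=(x>.35)&(x<.72)&(y>.08)&(y<.45)
    for a,bb in((.02,.1),(.06,.1),(.085,.1)):
        r=rect(W,l&(z>a)&(z<bb));print("lamp",r)
    print(cv2.boxPoints(r[0]).round(1).tolist())
    # button direction
s=np.array([.5197,.2110]);m=np.array([.588,.268])
# lamp frame: mode-start = (55,-70)
d=m-s; print("axis ang deg", np.degrees(np.arctan2(d[1],d[0])-np.arctan2(-70,55)), np.linalg.norm(d), np.hypot(55,70))
c=pickle.load(open("top0.pkl","rb"))
# other objs heights map
W=cloud(c);z=W[...,2];x=W[...,0];y=W[...,1]
m=((z>.012)&(x>.3)&(x<.85)&(y>-.55)&(y<.12)).astype(np.uint8)
k,L,s,ce=cv2.connectedComponentsWithStats(m)
for i in range(1,k):
    if s[i,4]>40: q=W[L==i]; print(ce[i].round(),q.min(0).round(3),q.max(0).round(3))
# also corners by eye
for u,v in((308.5,231),(395,232.5),(395,283),(308,281.5)): print(ray(c,u,v,.022).round(4))
im=c["color"]
cv2.imwrite("pics/crop2.png",cv2.resize(im[215:300,290:410],None,fx=6,fy=6,interpolation=cv2.INTER_CUBIC))
cv2.imwrite("pics/crop3.png",cv2.resize(im[180:300,105:240],None,fx=5,fy=5,interpolation=cv2.INTER_CUBIC))
E
```

```text
board (((521.3441772460938, -109.51240539550781), (170.2030487060547, 100.80960845947266), 89.55793762207031), 3907) 0.021814656437579738
board (((521.3458251953125, -109.51275634765625), (170.20416259765625, 100.8063735961914), 89.55534362792969), 3888) 0.02182815774525132
[[470.29998779296875, -194.1999969482422], [571.0999755859375, -195.0], [572.4000244140625, -24.799999237060547], [471.6000061035156, -24.0]]
lamp (((499.791748046875, 233.49288940429688), (288.0184020996094, 203.6796875), 6.617772102355957), 9322)
lamp (((544.129638671875, 242.0037841796875), (190.0120391845703, 181.06570434570312), 1.9621416330337524), 8863)
lamp (((542.670166015625, 241.91903686523438), (179.5832977294922, 163.85824584960938), 0.8819943070411682), 5912)
[[451.6000061035156, 322.5], [454.20001220703125, 158.60000610351562], [633.7000122070312, 161.39999389648438], [631.2000122070312, 325.20001220703125]]
board (((521.050048828125, -113.22152709960938), (174.6102752685547, 100.25330352783203), 89.45608520507812), 2209) 0.02198153889492227
board (((521.066162109375, -113.05230712890625), (174.2681
[... 824 characters left out ...]
.85  -0.351  0.085]
[289. 126.] [ 0.764 -0.001  0.012] [0.799 0.039 0.079]
[410. 134.] [ 0.732 -0.266  0.012] [ 0.817 -0.195  0.032]
[361. 144.] [ 0.734 -0.14   0.017] [ 0.77  -0.119  0.026]
[566. 180.] [ 0.637 -0.55   0.012] [ 0.713 -0.533  0.018]
[465. 183.] [ 0.648 -0.357  0.012] [ 0.688 -0.315  0.078]
[351. 256.] [ 0.47  -0.195  0.012] [ 0.572 -0.024  0.044]
[484. 253.] [ 0.483 -0.42   0.012] [ 0.576 -0.325  0.043]
[475. 323.] [ 0.365 -0.371  0.012] [ 0.422 -0.313  0.039]
[592. 365.] [ 0.3   -0.55   0.012] [ 0.339 -0.54   0.092]
[447. 368.] [ 0.3   -0.334  0.012] [ 0.325 -0.266  0.026]
[ 0.5699 -0.0248  0.022 ]
[ 0.5684 -0.1966  0.022 ]
[ 0.4683 -0.1955  0.022 ]
[ 0.4693 -0.0256  0.022 ]
```

View pics/crop2.png

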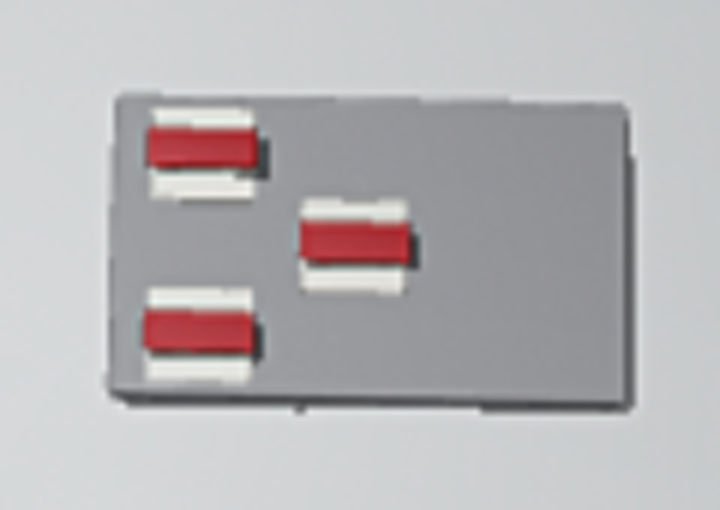

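View pics/crop3.png

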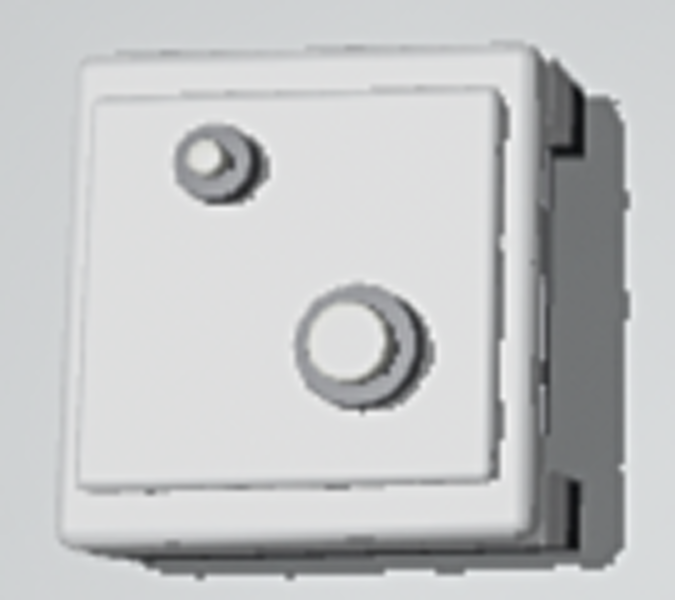

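```bash
cat >> h.py <<'E'
from scipy.spatial.transform import Rotation as Ro
from station import telemetry
def tgt(x,y,z,yaw):
    s=telemetry.read_state(); R0=Ro.from_quat(s["orientation"]); a=np.radians(yaw)
    R=Ro.from_matrix(np.array([[np.cos(a),np.sin(a),0],[np.sin(a),-np.cos(a),0],[0,0,-1]]))
    t=np.degrees((R0.inv()*R).as_rotvec()); d=R0.inv().apply(np.array([x,y,z])-s["tcp_pos"])
    print("turn",t.round(2).tolist(),"shift",d.round(4).tolist())
def st():
    s=telemetry.read_state(); m=Ro.from_quat(s["orientation"]).as_matrix()
    print("t",round(s["clock"],2),"tcp",s["tcp_pos"].round(4),"yaw",round(np.degrees(np.arctan2(m[1,0],m[0,0])),2),"F",s["force"].round(2),"gap",round(s["finger_gap"],3))
E
python3 -c "
from h import *
tgt(.519,-.245,.2,89.6)"
```

```text
turn [-0.08, -0.04, -63.55] shift [0.3587, -0.1765, 0.0478]
```

apply_moves:
  series: [0,0,-63.5,0.358,-0.176,0.048,0.4,0,0,-63.5,0.358,-0.176,0.048,0.4,0,0,-63.5,0.358,-0.176,0.048,0.4,0,0,-63.5,0.358,-0.176,0.048,0.4,0,0,-63.5,0.358,-0.176,0.048,0.4]

```text
clock: 0.52
tcp_pos: [0.4017, -0.3961, 0.2228]
orientation: [0.856, 0.517, 0.0, -0.001]
force: [0.5, -0.2, 0.7]
finger_gap: 0.703
```

```bash
python3 -c "
from h import *
st();tgt(.519,-.245,.1,89.6)"
```

```text
t 0.52 tcp [ 0.4017 -0.3961  0.2228] yaw 62.2 F [ 0.54 -0.16  0.69] gap 0.703
turn [-0.04, -0.04, -27.4] shift [0.1883, 0.0334, 0.1229]
```

apply_moves:
  series: [0,0,-27.4,0.188,0.033,0.03,0.4,0,0,-27.4,0.188,0.033,0.03,0.4,0,0,-27.4,0.188,0.033,0.06,0.4,0,0,-27.4,0.188,0.033,0.123,0.4,0,0,-27.4,0.188,0.033,0.123,0.4]

```text
clock: 0.93
tcp_pos: [0.5073, -0.2602, 0.1276]
orientation: [0.707, 0.708, 0.001, 0.001]
force: [0.6, -1.8, -0.2]
finger_gap: 0.704
```

```bash
python3 -c "
from h import *
st();tgt(.519,-.245,.03,89.6)"
```

```text
t 0.93 tcp [ 0.5073 -0.2602  0.1276] yaw 90.1 F [ 0.55 -1.77 -0.2 ] gap 0.704
turn [0.14, -0.03, 0.5] shift [0.0152, 0.0115, 0.0976]
```

apply_moves:
  series: [0,0,0.5,0.015,0.0115,0.04,0.4,0,0,0.5,0.015,0.0115,0.07,0.4,0,0,0.5,0.015,0.0115,0.098,0.4,0,0,0.5,0.015,0.0115,0.098,0.4,0,0,0.5,0.015,0.0115,0.098,0.4]

```text
clock: 1.35
tcp_pos: [0.5178, -0.2447, 0.0286]
orientation: [0.71, 0.705, 0.0, -0.001]
force: [0.6, 0.1, 0.8]
finger_gap: 0.701
```

```bash
python3 - <<'E'
from h import *
from station import camera
st()
c=camera("side");cv2.imwrite("pics/s1.png",cv2.resize(c["color"][230:420,240:420],None,fx=4,fy=3.1,interpolation=cv2.INTER_CUBIC))
tgt(.519,-.245,.014,89.6)
E
```

```text
t 1.35 tcp [ 0.5178 -0.2447  0.0286] yaw 89.6 F [0.55 0.09 0.78] gap 0.701
turn [0.11, -0.03, -0.02] shift [0.0004, -0.0001, 0.0162]
```

View pics/s1.png

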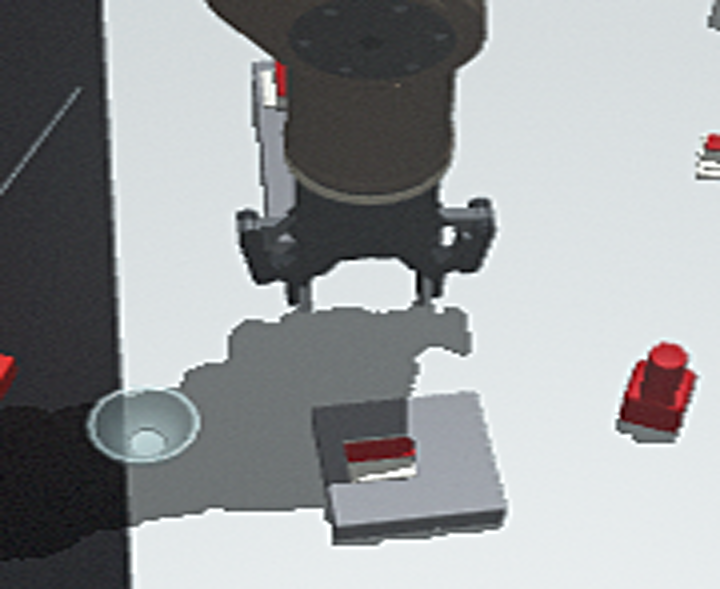

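The gripper stands behind the board's tail with both fingers about 70 mm apart (tips near (305,300) and (428,297)). It is clear of the short board at (410,460). Next I'll lower it.

apply_moves:
  series: [0,0,0,0,0,0.007,0.4,0,0,0,0,0,0.013,0.4,0,0,0,0,0,0.013,0.4,0,0,0,0.015,0,0.013,0.4,0,0,0,0.022,0,0.013,0.4]

```text
clock: 1.82
tcp_pos: [0.5194, -0.2226, 0.0178]
orientation: [0.71, 0.704, 0.001, 0.001]
force: [-0.4, 1.7, -0.3]
finger_gap: 0.703
```

```bash
python3 - <<'E'
from h import *
st()
tgt(.5193,-.206,.0155,89.6)
E
```

```text
t 1.82 tcp [ 0.5194 -0.2226  0.0178] yaw 89.56 F [-0.35  1.74 -0.26] gap 0.703
turn [0.16, -0.05, -0.04] shift [0.0166, -0.0003, 0.0023]
```

```bash
cat >> h.py <<'E'
from scipy.integrate import cumulative_trapezoid
LAMP=91.9
def path(B=np.array([.5205,-.1100]),h0=89.56,pk=20.,s1=.09,s2=.19):
    s=np.linspace(0,.32,641); h=np.interp(s,[0,s1,s2],[LAMP-h0,pk,0]); th=np.radians(LAMP-h)
    x=B[0]+cumulative_trapezoid(np.cos(th),s,initial=0); y=B[1]+cumulative_trapezoid(np.sin(th),s,initial=0)
    return s,x,y,np.degrees(th)
def plan(ss,z=.0155,off=.096,**k):
    s,x,y,th=path(**k)
    for q in ss:
        i=np.argmin(abs(s-q)); t=np.radians(th[i])
        print(q,"board",x[i].round(4),y[i].round(4),th[i].round(2)); tgt(x[i]-off*np.cos(t),y[i]-off*np.sin(t),z,th[i])
E
python3 - <<'E'
from h import *
plan([0,.01,.02,.03,.19,.29])
E
```

```text
0 board 0.5205 -0.11 89.56
turn [0.16, -0.05, -0.0] shift [0.0166, 0.0002, 0.0023]
0.01 board 0.5207 -0.1 87.6
turn [0.16, -0.05, 1.96] shift [0.0266, -0.0029, 0.0023]
0.02 board 0.5213 -0.09 85.64
turn [0.16, -0.05, 3.92] shift [0.0368, -0.0057, 0.0023]
0.03 board 0.5223 -0.0801 83.67
turn [0.16, -0.06, 5.88] shift [0.047, -0.0081, 0.0023]
0.19 board 0.549 0.077 91.9
turn [0.16, -0.05, -2.34] shift [0.2039, 0.0311, 0.0026]
0.29 board 0.5456 0.1769 91.9
turn [0.16, -0.05, -2.34] shift [0.3038, 0.027, 0.0027]
```

apply_moves:
  series: [0,0,0,0.008,0,0.002,0.4,0,0,0,0.014,0,0.002,0.4,0,0,0,0.018,0,0.002,0.4,0,0,0,0.018,0,0.002,0.4]

```text
clock: 2.15
tcp_pos: [0.5199, -0.2036, 0.016]
orientation: [0.709, 0.705, 0.001, 0.001]
force: [-0.8, -0.4, 0.5]
finger_gap: 0.699
```

```bash
python3 - <<'E'
from h import *
from station import camera
st()
c=camera("top");cv2.imwrite("pics/t2.png",cv2.resize(c["color"][200:300,290:430],None,fx=5.5,fy=5.5,interpolation=cv2.INTER_CUBIC))
plan([0,.01,.02,.03,.04])
E
```

```text
t 2.15 tcp [ 0.5199 -0.2036  0.016 ] yaw 89.64 F [-0.8  -0.42  0.51] gap 0.699
0 board 0.5205 -0.11 89.56
turn [0.17, -0.04, 0.05] shift [-0.0018, 0.0, 0.0005]
0.01 board 0.5207 -0.1 87.6
turn [0.17, -0.05, 2.01] shift [0.0083, -0.0031, 0.0005]
0.02 board 0.5213 -0.09 85.64
turn [0.17, -0.05, 3.97] shift [0.0185, -0.0058, 0.0005]
0.03 board 0.5223 -0.0801 83.67
turn [0.17, -0.05, 5.94] shift [0.0287, -0.0083, 0.0005]
0.04 board 0.5235 -0.0701 81.71
turn [0.17, -0.05, 7.9] shift [0.039, -0.0103, 0.0005]
```

View pics/t2.png

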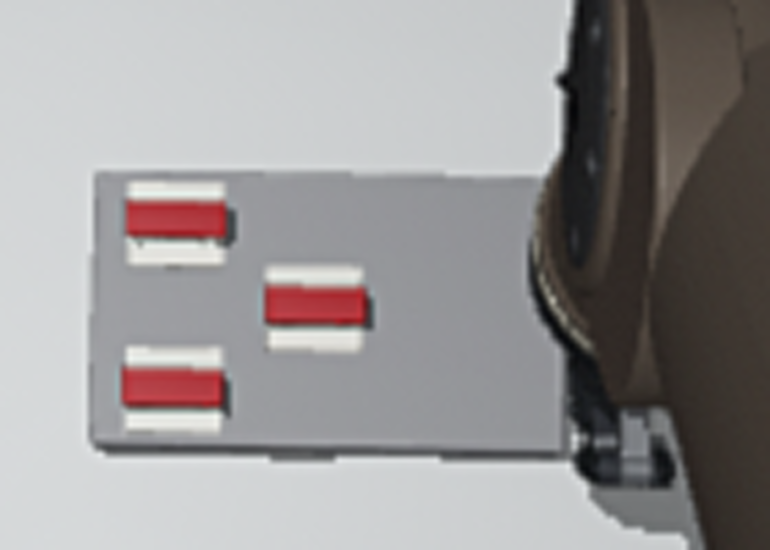

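The fingers are just at the tail edge (crop (568,440)) and the board hasn't moved. I'll start the curved push.

apply_moves:
  series: [0,0,2.0,0.008,-0.003,0.0005,0.4,0,0,4.0,0.0185,-0.006,0.0005,0.4,0,0,5.9,0.0287,-0.0083,0.0005,0.4,0,0,7.9,0.039,-0.0103,0.0005,0.4,0,0,7.9,0.039,-0.0103,0.0005,0.4]

```text
clock: 2.62
tcp_pos: [0.5094, -0.1635, 0.0155]
orientation: [0.756, 0.654, 0.001, 0.0]
force: [0.0, 0.0, -0.3]
finger_gap: 0.704
```

```bash
cat >> h.py <<'E'
def board(c):
    W=cloud(c);x,y,z=W[...,0],W[...,1],W[...,2]
    hsv=cv2.cvtColor(c["color"],cv2.COLOR_BGR2HSV)
    b=(x>.40)&(x<.66)&(y>-.24)&(y<.15)&(z>.016)&(z<.026)
    return b,W
E
cat > look.py <<'E'
import sys
from h import *
from station import camera
st()
c=camera("top")
u0,v0,u1,v1=map(int,sys.argv[2:6]); k=float(sys.argv[6])
cv2.imwrite(f"pics/{sys.argv[1]}.png",cv2.resize(c["color"][v0:v1,u0:u1],None,fx=k,fy=k,interpolation=cv2.INTER_CUBIC))
import pickle;pickle.dump(c,open("last.pkl","wb"))
# nails (red) centroids at z=.039
hsv=cv2.cvtColor(c["color"],cv2.COLOR_BGR2HSV);m=((hsv[...,0]<8)|(hsv[...,0]>172))&(hsv[...,1]>150)
m[:215]=0;m[310:]=0;m[:,420:]=0
n,L,s,ce=cv2.connectedComponentsWithStats(m.astype(np.uint8))
P=[ray(c,*ce[i],.037)[:2] for i in range(1,n) if s[i,4]>20]
for p in P: print("nail",p.round(4))
E
python3 look.py t3 240 200 420 310 4.4; python3 -c "
from h import *
plan([.05,.06,.07,.08,.09])"
# reference nails from first picture
python3 - <<'E'
import pickle
from h import *
c=pickle.load(open("top0.pkl","rb"))
hsv=cv2.cvtColor(c["color"],cv2.COLOR_BGR2HSV);m=((hsv[...,0]<8)|(hsv[...,0]>172))&(hsv[...,1]>150)
m[:215]=0;m[310:]=0;m[:,420:]=0
n,L,s,ce=cv2.connectedComponentsWithStats(m.astype(np.uint8))
B=np.array([.5205,-.11]);a=np.radians(89.56)
for i in range(1,n):
    if s[i,4]>20:
        d=ray(c,*ce[i],.037)[:2]-B; print("ref",ce[i],[(d@[np.cos(a),np.sin(a)]).round(4),(d@[-np.sin(a),np.cos(a)]).round(4)])
E
```

```text
t 2.62 tcp [ 0.5094 -0.1635  0.0155] yaw 81.72 F [ 0.05  0.01 -0.25] gap 0.704
nail [ 0.562  -0.0169]
nail [ 0.5246 -0.0616]
nail [ 0.5028 -0.0078]
0.05 board 0.5252 -0.0603 79.75
turn [0.15, -0.07, 2.06] shift [0.0096, -0.0031, 0.0001]
0.06 board 0.5271 -0.0505 77.79
turn [0.15, -0.07, 4.03] shift [0.0198, -0.0058, 0.0001]
0.07 board 0.5294 -0.0407 75.82
turn [0.15, -0.07, 5.99] shift [0.03, -0.0082, 0.0001]
0.08 board 0.532 -0.0311 73.86
turn [0.15, -0.07, 7.95] shift [0.0404, -0.0103, 0.0001]
0.09 board 0.5349 -0.0215 71.9
turn [0.15, -0.08, 9.91] shift [0.0507, -0.012, 0.0001]
ref [323.57943925 239.47663551] [np.float64(0.0549), np.float64(-0.0296)]
ref [348.88349515 255.41747573] [np.float64(0.0051), np.float64(0.0009)]
ref [322.66037736 270.06603774] [np.float64(0.0555), np.float64(0.0304)]
```

View pics/t3.png

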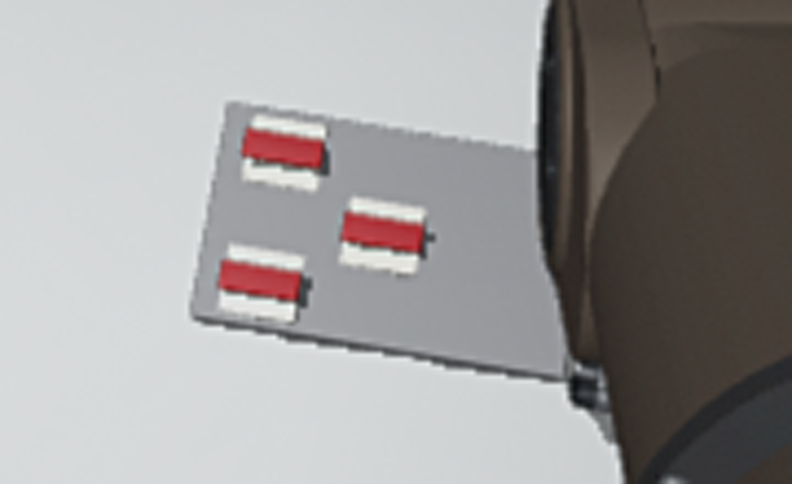

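The board turned with the pusher as planned: the nails fit a heading of about 81.9° against 81.7° planned. Continuing.

```bash
cat >> look.py <<'E'
if len(P)==3:
    ref=np.array([[.0549,-.0296],[.0051,.0009],[.0555,.0304]])
    P=np.array(P); best=None
    import itertools
    for q in itertools.permutations(range(3)):
        A=P[list(q)];a=A-A.mean(0);r=ref-ref.mean(0)
        th=np.arctan2((r[:,0]*a[:,1]-r[:,1]*a[:,0]).sum(),(r*a).sum()); R=np.array([[np.cos(th),-np.sin(th)],[np.sin(th),np.cos(th)]])
        e=np.abs(a-r@R.T).max()
        if best is None or e<best[0]: best=(e,th,A.mean(0)-R@ref.mean(0))
    print("BOARD",best[2].round(4),np.degrees(best[1]).round(2),"err",best[0].round(4))
E
sed -i 's/off=.096/off=.0945/' h.py
python3 -c "
from h import *
plan([.05,.06,.07,.08,.09])"
```

```text
0.05 board 0.5252 -0.0603 79.75
turn [0.15, -0.07, 2.06] shift [0.0111, -0.003, 0.0001]
0.06 board 0.5271 -0.0505 77.79
turn [0.15, -0.07, 4.03] shift [0.0213, -0.0057, 0.0001]
0.07 board 0.5294 -0.0407 75.82
turn [0.15, -0.07, 5.99] shift [0.0315, -0.0081, 0.0001]
0.08 board 0.532 -0.0311 73.86
turn [0.15, -0.07, 7.95] shift [0.0418, -0.0101, 0.0001]
0.09 board 0.5349 -0.0215 71.9
turn [0.15, -0.08, 9.91] shift [0.0522, -0.0117, 0.0001]
```

apply_moves:
  series: [0,0,2.0,0.0096,-0.003,0,0.4,0,0,4.0,0.0198,-0.0058,0,0.4,0,0,6.0,0.03,-0.0082,0,0.4,0,0,8.0,0.0404,-0.0103,0,0.4,0,0,9.9,0.0507,-0.012,0,0.4]

```text
clock: 3.08
tcp_pos: [0.5051, -0.114, 0.0156]
orientation: [0.81, 0.586, 0.001, 0.001]
force: [-0.4, -0.3, -0.8]
finger_gap: 0.701
```

```bash
python3 look.py t4 200 190 400 310 4; python3 -c "
from h import *
plan([.1,.11,.12,.13,.14])"
```

```text
t 3.08 tcp [ 0.5051 -0.114   0.0156] yaw 71.8 F [-0.45 -0.33 -0.82] gap 0.701
nail [0.5806 0.0209]
nail [ 0.5368 -0.0168]
nail [0.5238 0.0396]
BOARD [ 0.536  -0.0223] 72.42 err 0.0003
0.1 board 0.5379 -0.012 73.9
turn [0.13, -0.14, -2.08] shift [0.0099, 0.0034, 0.0001]
0.11 board 0.5405 -0.0023 75.9
turn [0.14, -0.14, -4.08] shift [0.0201, 0.0062, 0.0002]
0.12 board 0.5428 0.0074 77.9
turn [0.14, -0.13, -6.08] shift [0.0303, 0.0086, 0.0002]
0.13 board 0.5447 0.0172 79.9
turn [0.14, -0.13, -8.08] shift [0.0407, 0.0106, 0.0002]
0.14 board 0.5463 0.0271 81.9
turn [0.14, -0.13, -10.08] shift [0.0511, 0.0123, 0.0003]
```

View pics/t4.png

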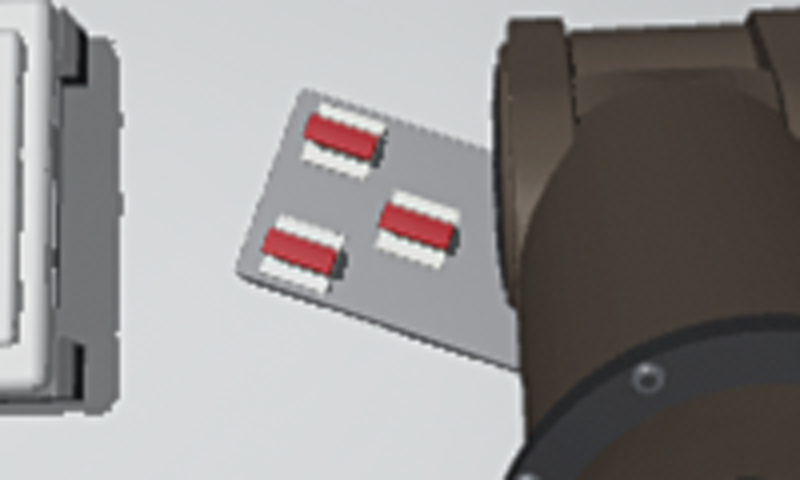

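Tracking is within about 1.5 mm and 0.6°. The mouth is straight ahead on the left. Now the reverse curve.

apply_moves:
  series: [0,0,-2.0,0.0099,0.0034,0,0.4,0,0,-4.0,0.02,0.0062,0,0.4,0,0,-6.0,0.0303,0.0086,0,0.4,0,0,-8.0,0.0407,0.0106,0,0.4,0,0,-10.0,0.0511,0.0123,0,0.4]

```text
clock: 3.55
tcp_pos: [0.5339, -0.0657, 0.0158]
orientation: [0.754, 0.656, 0.002, 0.001]
force: [-0.5, -1.7, -0.5]
finger_gap: 0.698
```

```bash
python3 look.py t5 160 190 360 310 4; python3 -c "
from h import *
plan([.15,.16,.17,.18,.19])"
```

```text
t 3.55 tcp [ 0.5339 -0.0657  0.0158] yaw 82.05 F [-0.47 -1.65 -0.51] gap 0.698
nail [0.5837 0.0804]
nail [0.5472 0.0351]
nail [0.5245 0.0888]
BOARD [0.5474 0.0299] 82.61 err 0.0001
0.15 board 0.5475 0.037 83.9
turn [0.24, -0.22, -1.58] shift [0.0064, 0.0016, 0.0005]
0.16 board 0.5484 0.047 85.9
turn [0.25, -0.22, -3.58] shift [0.0165, 0.0044, 0.0005]
0.17 board 0.5489 0.057 87.9
turn [0.25, -0.21, -5.58] shift [0.0267, 0.0069, 0.0006]
0.18 board 0.5491 0.067 89.9
turn [0.26, -0.21, -7.58] shift [0.037, 0.0091, 0.0006]
0.19 board 0.549 0.077 91.9
turn [0.26, -0.21, -9.58] shift [0.0474, 0.0108, 0.0007]
```

View pics/t5.png

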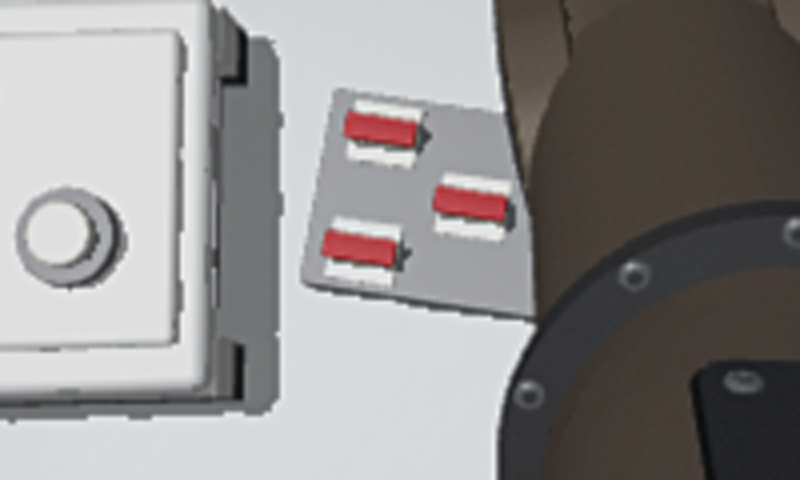

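apply_moves:
  series: [0,0,-1.6,0.0068,0.0016,0.0005,0.4,0,0,-3.6,0.0165,0.0044,0.0005,0.4,0,0,-5.6,0.0267,0.0069,0.0006,0.4,0,0,-7.6,0.037,0.0091,0.0006,0.4,0,0,-9.5,0.0474,0.0108,0.0007,0.4]

```text
clock: 4.02
tcp_pos: [0.5525, -0.0164, 0.0155]
orientation: [0.694, 0.72, 0.003, 0.001]
force: [0.8, -1.2, 0.2]
finger_gap: 0.7
```

```bash
python3 look.py t6 120 190 320 310 4; python3 -c "
from h import *
plan([.2,.21,.22,.23,.24])"
```

```text
t 4.02 tcp [ 0.5525 -0.0164  0.0155] yaw 92.03 F [ 0.82 -1.22  0.18] gap 0.7
nail [0.5768 0.1369]
nail [0.5483 0.091 ]
nail [0.5169 0.1341]
BOARD [0.5499 0.0822] 92.89 err 0.0037
0.2 board 0.5486 0.087 91.9
turn [0.35, -0.29, 0.39] shift [0.0061, -0.0012, 0.0002]
0.21 board 0.5483 0.097 91.9
turn [0.35, -0.29, 0.39] shift [0.0161, -0.0011, 0.0002]
0.22 board 0.548 0.107 91.9
turn [0.35, -0.29, 0.39] shift [0.0261, -0.0011, 0.0003]
0.23 board 0.5476 0.117 91.9
turn [0.35, -0.29, 0.39] shift [0.0361, -0.001, 0.0003]
0.24 board 0.5473 0.1269 91.9
turn [0.35, -0.29, 0.39] shift [0.0461, -0.0009, 0.0004]
```

View pics/t6.png

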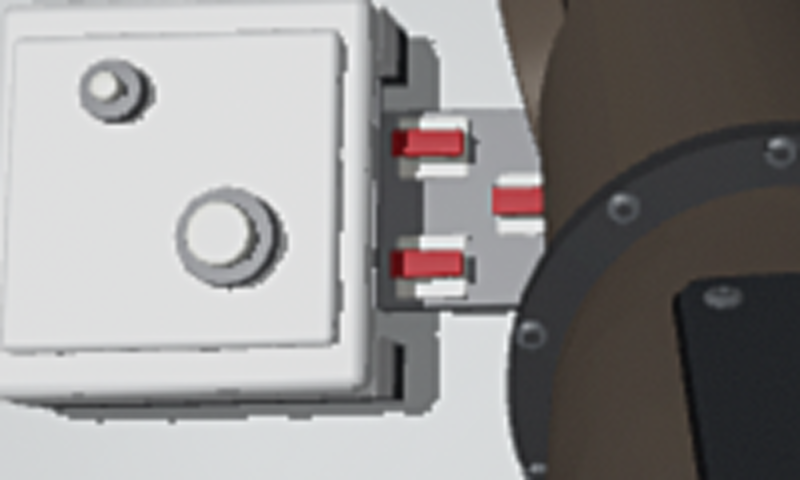

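The nose has entered the mouth with clear margins: the board edges are at crop rows 108–308 and the mouth opening at about 85–345. Pushing straight in.

apply_moves:
  series: [0,0,0.2,0.01,-0.0003,0,0.4,0,0,0.2,0.02,-0.0005,0,0.4,0,0,0.2,0.03,-0.0007,0,0.4,0,0,0.2,0.04,-0.0008,0,0.4,0,0,0.2,0.05,-0.0009,0,0.4]

```text
clock: 4.48
tcp_pos: [0.5499, 0.0375, 0.0159]
orientation: [0.694, 0.72, 0.004, 0.0]
force: [0.0, -0.4, -0.2]
finger_gap: 0.7
```

```bash
python3 look.py t7 120 190 320 310 4; python3 -c "
from h import *
tgt(.5488,.0825,.0155,91.9)"
```

```text
t 4.48 tcp [0.5499 0.0375 0.0159] yaw 92.1 F [ 0.02 -0.38 -0.24] gap 0.7
turn [0.35, -0.39, 0.34] shift [0.0422, 0.0005, 0.0008]
```

View pics/t7.png

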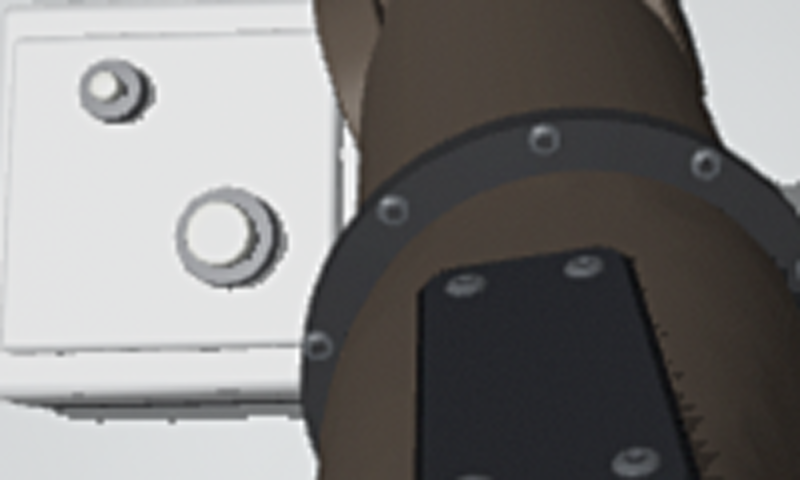

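apply_moves:
  series: [0,0,0.2,0.01,0,0,0.4,0,0,0.2,0.02,0,0,0.4,0,0,0.2,0.03,0,0,0.4,0,0,0.2,0.036,0,0,0.4,0,0,0.2,0.036,0,0,0.4]

```text
clock: 4.95
tcp_pos: [0.5485, 0.0787, 0.0164]
orientation: [0.693, 0.72, 0.005, -0.001]
force: [-0.2, 0.6, -0.4]
finger_gap: 0.698
```

```bash
python3 - <<'E'
from h import *
from station import camera
st()
c=camera("side");cv2.imwrite("pics/s2.png",cv2.resize(c["color"][100:290,220:420],None,fx=4,fy=3.1,interpolation=cv2.INTER_CUBIC))
E
```

```text
t 4.95 tcp [0.5485 0.0787 0.0164] yaw 92.19 F [-0.17  0.63 -0.37] gap 0.698
```

View pics/s2.png

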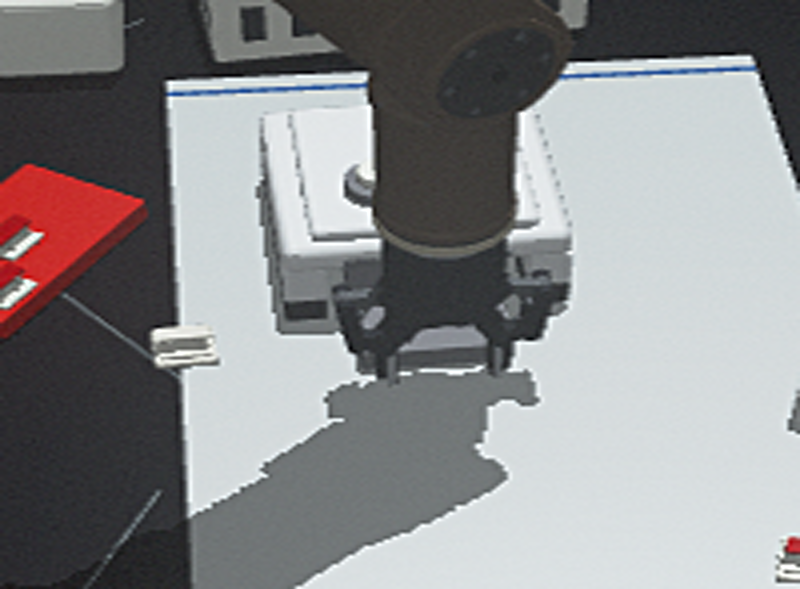

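The fingers sit behind the tail and the board runs straight into the mouth, with about 9 mm expected to go. Now a slow final push, watching the force.

apply_moves:
  series: [0,0,0.2,0.003,0,0,0.4,0,0,0.2,0.005,0,0,0.4,0,0,0.2,0.007,0,0,0.4,0,0,0.2,0.009,0,0,0.4,0,0,0.2,0.0105,0,0,0.4]

```text
clock: 5.42
tcp_pos: [0.5482, 0.0871, 0.0164]
orientation: [0.695, 0.719, 0.004, -0.0]
force: [0.7, -6.4, -0.0]
finger_gap: 0.699
```

```bash
python3 -c "
from h import *
st()"
```

```text
t 5.42 tcp [0.5482 0.0871 0.0164] yaw 91.9 F [ 0.74 -6.35 -0.04] gap 0.699
```

apply_moves:
  series: [0,0,0,0.0015,0,0,0.4,0,0,0,0.003,0,0,0.4,0,0,0,0.003,0,0,0.4]

```text
clock: 5.67
tcp_pos: [0.5482, 0.0871, 0.0163]
orientation: [0.696, 0.718, 0.003, 0.001]
force: [0.2, -9.0, 2.4]
finger_gap: 0.7
```

```bash
python3 -c "
from h import *
st()"
```

```text
t 5.67 tcp [0.5482 0.0871 0.0163] yaw 91.79 F [ 0.2  -8.96  2.39] gap 0.7
```

apply_moves:
  series: [0,0,0,0.004,0,0,0.4,0,0,0,0.007,0,0,0.4,0,0,0,0.007,0,0,0.4,0,0,0,0.007,0,0,0.4]

```text
clock: 6.0
tcp_pos: [0.5481, 0.0872, 0.0163]
orientation: [0.697, 0.717, -0.0, 0.003]
force: [1.5, -19.9, 6.5]
finger_gap: 0.7
```

```bash
python3 -c "
from h import *
st()"
```

```text
t 6.0 tcp [0.5481 0.0872 0.0163] yaw 91.55 F [  1.51 -19.88   6.53] gap 0.7
```

It's firmly stopped: 20 N and no further travel. Backing off, then checking the fit.

apply_moves:
  series: [0,0,0,-0.01,0,0,0.4,0,0,0,-0.04,0,0,0.4,0,0,0,-0.07,0,0,0.4,0,0,0,-0.1,0,-0.02,0.4,0,0,0,-0.12,0,-0.06,0.4]

```text
clock: 6.42
tcp_pos: [0.5482, -0.035, 0.0714]
orientation: [0.698, 0.716, -0.003, 0.001]
force: [1.3, -0.0, -0.2]
finger_gap: 0.7
```

apply_moves:
  series: [0,0,0,-0.02,0,-0.04,0.4,0,0,0,-0.03,0,-0.08,0,0,0,0,-0.05,0,-0.12,-0.5,0,0,0,-0.09,0,-0.12,-1,0,0,0,-0.09,0,-0.12,-1]

```text
clock: 6.83
tcp_pos: [0.552, -0.1331, 0.1952]
orientation: [0.701, 0.713, -0.003, 0.005]
force: [-0.8, -2.1, -0.3]
finger_gap: 0.136
```

```bash
python3 look.py t8 110 185 310 305 4; python3 - <<'E'
from h import *
import pickle
from station import camera
c=pickle.load(open("last.pkl","rb"));W=cloud(c);x,y,z=W[...,0],W[...,1],W[...,2]
m=(x>.45)&(x<.65)&(y>.05)&(y<.17)&(z>.014)&(z<.027); r=rect(W,m);print(r,cv2.boxPoints(r[0]).round(1).tolist())
# tail line by regression: min y per x-col
E
```

```text
t 6.83 tcp [ 0.552  -0.1331  0.1952] yaw 90.92 F [-0.82 -2.07 -0.3 ] gap 0.136
(((547.6614990234375, 131.7010040283203), (190.2394256591797, 66.726318359375), 0.8538767099380493), 1645) [[452.1000061035156, 163.60000610351562], [453.0, 96.9000015258789], [643.2999877929688, 99.80000305175781], [642.2999877929688, 166.5]]
```

View pics/t8.png

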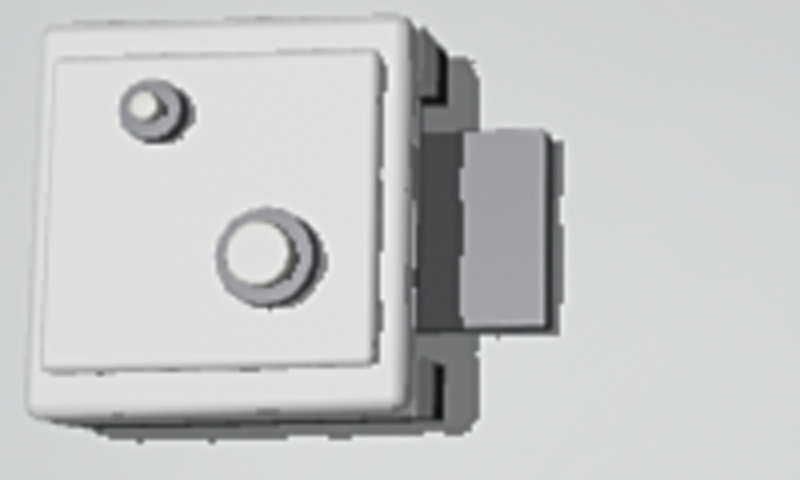

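```bash
python3 - <<'E'
from h import *
import pickle
c=pickle.load(open("last.pkl","rb"));W=cloud(c);x,y,z=W[...,0],W[...,1],W[...,2]
# tail edge: per image row 220..264, subpixel gradient column
g=cv2.cvtColor(c["color"],cv2.COLOR_BGR2GRAY).astype(float)
pts=[]
for v in range(220,265):
    u=np.arange(240,252); d=np.diff(g[v,240:253]); k=np.argmin(d); w=np.clip(-d,0,None)
    w[abs(np.arange(12)-k)>1]=0; uu=(w*(u+.5)).sum()/w.sum(); pts.append(ray(c,uu,v,.022)[:2])
pts=np.array(pts); p=np.polyfit(pts[:,0],pts[:,1],1)
print("tail slope deg",np.degrees(np.arctan(p[0])),"y at x=.548",np.polyval(p,.548), "resid",np.std(pts[:,1]-np.polyval(p,pts[:,0])))
# long sides
for name,rows in(("far",range(210,224)),("near",range(260,273))):
    q=[]
    for u in range(227,245):
        col=g[rows.start:rows.stop+1,u]; d=np.abs(np.diff(col)); k=np.argmax(d); q.append(ray(c,u,rows.start+k+.5,.022)[:2])
    q=np.array(q); f=np.polyfit(q[:,1],q[:,0],1); print(name,"x",np.median(q[:,0]),"heading",90-np.degrees(np.arctan(f[0])))
m=(x>.42)&(x<.68)&(y>.1)&(y<.45)&(z>.06)&(z<.1); print("lamp",rect(W,m))
for u,v in((247,217.5),(247,266.5)): print(ray(c,u,v,.022).round(4))
E
```

```text
tail slope deg 1.9881659083021324 y at x=.548 0.09965318207698967 resid 3.8024522434412646e-05
far x 0.5981952112558149 heading 95.11420603816896
near x 0.4933432660927479 heading 89.4132381171834
lamp (((544.4884643554688, 242.41082763671875), (190.76730346679688, 180.78582763671875), 1.9738000631332397), 8864)
[0.5963 0.0992 0.022 ]
[0.4975 0.0955 0.022 ]
```

The tail edge is parallel to the lamp (1.99° against 1.97°) and stands about 53–55 mm out, so the board is home. Candidates on the roof are the large button at crop (258,253) and the small one at (145,107). The large one with the wide collar is start, so I'll go above it.

```bash
python3 -c "
from h import *
tgt(.5202,.2115,.195,91.9)"
```

```text
turn [-0.03, 0.52, -0.92] shift [0.3418, -0.025, -0.0047]
```

apply_moves:
  series: [0,0.5,-0.9,0.342,-0.025,-0.005,-1,0,0.5,-0.9,0.342,-0.025,-0.005,-1,0,0.5,-0.9,0.342,-0.025,-0.005,-1,0,0.5,-0.9,0.342,-0.025,-0.005,-1,0,0.5,-0.9,0.342,-0.025,-0.005,-1]

```text
clock: 7.3
tcp_pos: [0.5309, 0.0853, 0.1936]
orientation: [0.695, 0.719, -0.0, -0.0]
force: [1.5, 0.0, -0.1]
finger_gap: -0.003
```

```bash
python3 -c "
from h import *
st();tgt(.5202,.2115,.18,91.9)"
```

```text
t 7.3 tcp [0.5309 0.0853 0.1936] yaw 91.87 F [ 1.51  0.02 -0.13] gap -0.003
turn [-0.06, 0.01, -0.03] shift [0.1265, -0.0065, 0.0136]
```

apply_moves:
  series: [0,0,0,0.04,-0.002,0,-1,0,0,0,0.08,-0.004,0,-1,0,0,0,0.115,-0.006,0.005,-1,0,0,0,0.1265,-0.0065,0.0136,-1,0,0,0,0.1265,-0.0065,0.0136,-1]

```text
clock: 7.72
tcp_pos: [0.5178, 0.2163, 0.1783]
orientation: [0.693, 0.721, -0.001, -0.002]
force: [-0.7, -0.4, -0.2]
finger_gap: 0.002
```

```bash
python3 - <<'E'
from h import *
from station import camera
st();tgt(.5202,.2115,.14,91.9)
c=camera("side");cv2.imwrite("pics/s3.png",cv2.resize(c["color"][90:250,230:430],None,fx=4,fy=3.7,interpolation=cv2.INTER_CUBIC))
E
```

```text
t 7.72 tcp [0.5178 0.2163 0.1783] yaw 92.27 F [-0.69 -0.4  -0.17] gap 0.002
turn [-0.22, -0.09, 0.37] shift [-0.005, 0.0024, 0.0383]
```

View pics/s3.png

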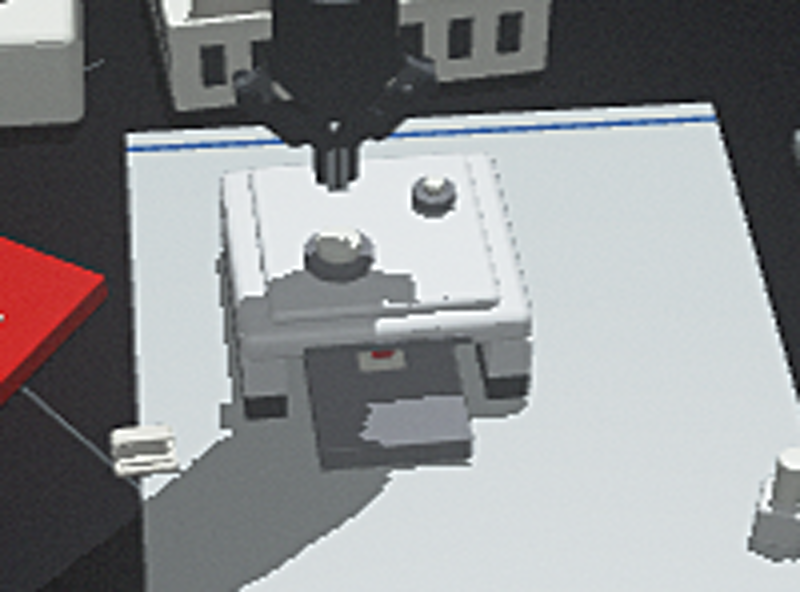

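The side view shows the shut fingers (338,180) above the large button (340,245), well away from the small one (435,190). The board is still in place. Lowering.

apply_moves:
  series: [0,0,0.3,-0.005,0.0024,0.02,-1,0,0,0.3,-0.005,0.0024,0.038,-1,0,0,0.3,-0.005,0.0024,0.038,-1,0,0,0.3,-0.005,0.0024,0.038,-1]

```text
clock: 8.1
tcp_pos: [0.5208, 0.2068, 0.1402]
orientation: [0.697, 0.718, -0.003, -0.001]
force: [-0.5, 0.7, 1.3]
finger_gap: -0.001
```

```bash
python3 - <<'E'
from h import *
from station import camera
st();tgt(.5202,.2115,.131,91.9)
c=camera("side");cv2.imwrite("pics/s4.png",cv2.resize(c["color"][110:190,270:370],None,fx=7,fy=7,interpolation=cv2.INTER_CUBIC))
E
```

```text
t 8.1 tcp [0.5208 0.2068 0.1402] yaw 91.71 F [-0.51  0.71  1.28] gap -0.001
turn [-0.33, 0.09, -0.2] shift [0.0048, -0.0004, 0.0092]
```

View pics/s4.png

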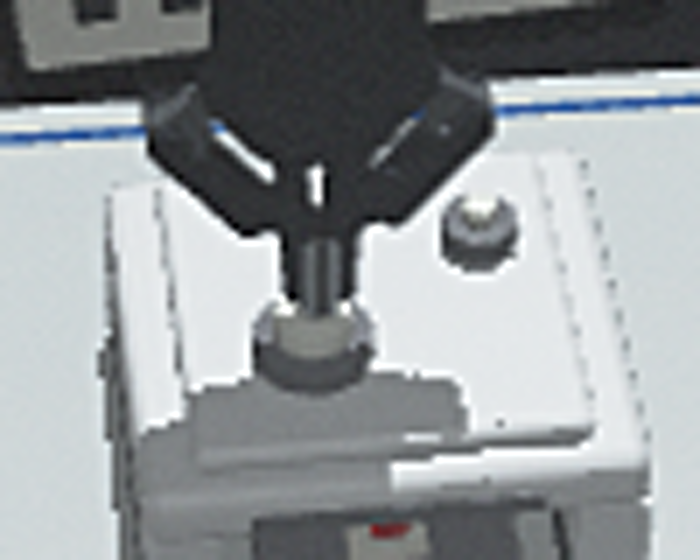

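The fingertips (318,310) are over the button (318,335). I'll correct y by +4 mm and go down.

apply_moves:
  series: [0,0,0,0.003,0,0,-1,0,0,0,0.004,0,0.003,-1,0,0,0,0.004,0,0.006,-1,0,0,0,0.004,0,0.009,-1,0,0,0,0.004,0,0.009,-1]

```text
clock: 8.57
tcp_pos: [0.5209, 0.2114, 0.1317]
orientation: [0.696, 0.718, -0.002, -0.001]
force: [0.7, -0.4, 0.5]
finger_gap: 0.004
```

apply_moves:
  series: [0,0,0,0,0,0.002,-1,0,0,0,0,0,0.004,-1,0,0,0,0,0,0.006,-1,0,0,0,0,0,0.006,-1]

```text
clock: 8.9
tcp_pos: [0.5211, 0.2114, 0.1256]
orientation: [0.696, 0.718, -0.002, -0.001]
force: [-0.4, -0.3, 4.4]
finger_gap: 0.004
```

apply_moves:
  series: [0,0,0,0,0,0.002,-1,0,0,0,0,0,0.004,-1,0,0,0,0,0,0.004,-1,0,0,0,0,0,0.004,-1]

```text
clock: 9.23
tcp_pos: [0.5213, 0.2115, 0.1246]
orientation: [0.696, 0.718, -0.001, -0.0]
force: [-10.1, -5.5, 34.1]
finger_gap: 0.003
```

```bash
python3 -c "
from h import *
st()"
```

```text
t 9.23 tcp [0.5213 0.2115 0.1246] yaw 91.73 F [-10.06  -5.55  34.06] gap 0.003
```

The button is bottomed hard: 34 N with travel stopped at about 6–7 mm. Releasing.

apply_moves:
  series: [0,0,0,0,0,-0.01,-1,0,0,0,0,0,-0.03,-1,0,0,0,0,0,-0.06,-1,0,0,0,0,0,-0.08,-1,0,0,0,0,0,-0.08,-1]

```text
clock: 9.65
tcp_pos: [0.5232, 0.2128, 0.2087]
orientation: [0.696, 0.718, 0.002, 0.001]
force: [-0.2, -0.3, -0.1]
finger_gap: 0.003
```

apply_moves:
  series: [0,0,0,-0.04,0,0,-1,0,0,0,-0.08,0,0,-1,0,0,0,-0.12,0,0,-1,0,0,0,-0.16,0,-0.02,-1,0,0,0,-0.2,0,-0.02,-1]

```text
clock: 10.07
tcp_pos: [0.5295, 0.0131, 0.2299]
orientation: [0.696, 0.718, 0.003, 0.001]
force: [1.1, 0.6, 1.2]
finger_gap: 0.0
```

apply_moves:
  series: [0,0,0,-0.04,0,0,-1,0,0,0,-0.08,0,0,-1,0,0,0,-0.12,0,0,-1,0,0,0,-0.15,0,0,-1,0,0,0,-0.15,0,0,-1]

```text
clock: 10.48
tcp_pos: [0.533, -0.1453, 0.2286]
orientation: [0.699, 0.715, 0.001, 0.002]
force: [0.8, -0.1, 0.3]
finger_gap: -0.003
```

```bash
python3 look.py t9 0 0 640 480 1; python3 - <<'E'
from h import *
import pickle
c=pickle.load(open("last.pkl","rb"));W=cloud(c);x,y,z=W[...,0],W[...,1],W[...,2]
for n,(u,v) in {"start":(.5202,.2115),"mode":(.588,.269)}.items():
    m=np.hypot(x-u,y-v)<.008; print(n,np.nanmedian(z[m][z[m]>.1]))
g=cv2.cvtColor(c["color"],cv2.COLOR_BGR2GRAY).astype(float);pts=[]
for v in range(220,265):
    u=np.arange(240,252); d=np.diff(g[v,240:253]); k=np.argmin(d); w=np.clip(-d,0,None)
    w[abs(np.arange(12)-k)>1]=0; pts.append(ray(c,(w*(u+.5)).sum()/w.sum(),v,.022)[:2])
p=np.polyfit(*np.array(pts).T,1);print("tail",np.degrees(np.arctan(p[0])),np.polyval(p,.548))
E
```

```text
t 10.48 tcp [ 0.533  -0.1453  0.2286] yaw 91.23 F [ 0.81 -0.1   0.29] gap -0.003
start 0.11385284204786139
mode 0.10976655403876479
tail 1.9813578455964884 0.09965037315969665
```

View pics/t9.png

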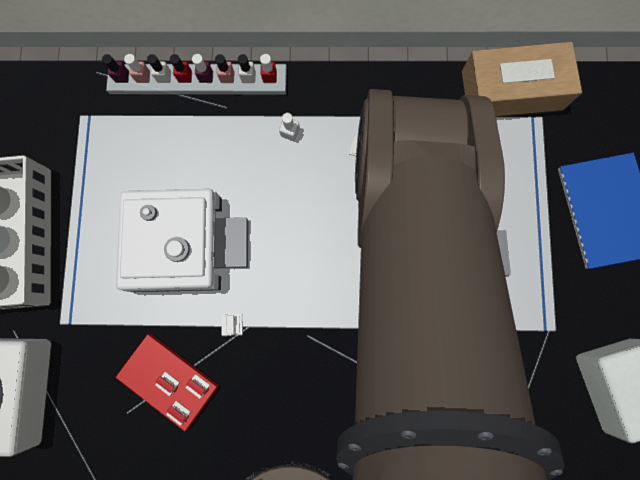

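The start button is back up (top at 113.9 mm) and the board is unmoved and parallel to the lamp. Handing in.

```bash
python3 -c "
from station import workorder
print(workorder.sign_off())"
```

```text
the job is handed in; nothing more can be done
None
```

I pushed the grey three-nail board along the table from its tail end, steering it in a gentle S-curve into the lamp mouth. It stopped firmly against the stop: at 20 N it moved no further. I then pressed the large start button down with the shut fingers, let it come up, moved the arm clear and handed the job in at about 10.5 s.

**Board:** the tail edge is parallel to the lamp (1.98° against 1.97°) and did not move when I pressed start. It stands about 53 mm out of the mouth by camera, against the nominal 55 mm; the calibration is good to about 2 mm.

**Start button:** it bottomed after about 6–7 mm of travel, and the force rose from about 4 N to 34 N at the bottom. Its top reads 113.9 mm afterwards, so it is back up.

**Small button:** I never went near it. A rough depth reading of its top gave 109.8 mm against the stated 112 mm or so. That patch probably includes some of the lower surface around it; the initial readings on the button itself averaged about 111 mm.

**Other things:** I never pushed near them, and those visible in the last picture are where they were. The arm hid several in that picture: the short board, red bottle, dish, buffer and one red look-alike. I did not re-check those.

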